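# Open the wide supply canister on the craft-class table

### The arm

A 6-joint arm with a two-finger parallel gripper is mounted at the origin on the work surface. World frame = base frame: x ahead of the robot, y to its left, z up, the work surface at z = 0. Lengths are in m, angles in rad, forces in N, time in s.
With the tool pointing down it reaches from about 0.275 to 0.825 m from the base axis. Payload 5.2 kg.
Tool frame: the origin (TCP) lies midway between the tips of the shut fingers; the grasp point (between the pads) lies 19 mm behind it; z points along the fingers, x is the direction in which the jaws open and shut, and the axes are right-handed (so a half turn about z gives the same grasp; the last joint's range is limited). The gripper opens to 93 mm and grips with 3 to 60 N. Pads are 15 mm wide; open, the fingers measure 128 mm over their backs; the gripper's body (75 mm by 188 mm) begins 65 mm behind the grasp point.
Start: joints at [1.001, 0.259, 1.535, -0, 1.348, -0.203], TCP at [0.197, 0.513, 0.219] pointing down, gripper open.
Joint ranges: [-3.14, 3.14], [-0.91, 2.08], [0.19, 2.58], [-1.22, 4.36], [0.22, 2.71], [-3.12, 3.12]. Speed limits (rad/s): [2.57, 2.57, 3.14, 3.14, 3.14, 3.14].

### API

Orientations are given as [roll, pitch, yaw] about the fixed x, y, z axes, in that order (R = Rz(yaw) Ry(pitch) Rx(roll)).
In Python, from rig import get_obs, get_image, close_job, outline_of gives the robot as it stands.
- The arm moves only by the shell command python3 -m pendant 'ROWS' [FORCE]. ROWS is JSON, a list of rows, each a list of 3 entries, a list of its own where there are three numbers: the shift along the tool's x, y, z in m, then the turn, a rotation vector about the tool's x, y, z in rad, then the finger opening in m, from 0 to 0.093. In form: [[[dx, dy, dz], [ax, ay, az], gripper], ...]. A call has exactly 10 rows; each row is the pose to reach, as a shift and turn from the pose measured when the call began, along the tool's axes at that moment; what a row does not reach only later rows make up. A row lasts 1/10 s, in which the tool goes at most 50 mm and 8.59 degrees, less where a joint would pass 70% of its speed; a pose out of reach is approached as far as the arm can. A call with a gripper value outside its range is refused whole. The fingers move at their own pace and stop on an object; FORCE is the grip in N (left out, the last holds). Time passes only in rows, so rows that repeat a pose let the fingers close, or fill a call up. It gives the time, the measured TCP pose, the force and the opening at its end, in the units of the state.
- get_obs(): the state, without advancing time (a new reading comes with each control period).
- get_image(name): name is "side" or "top"; returns a dict with "img" (384x512x3 uint8, blue, green, red), "z_map" (384x512 float32, m along the optical axis (not along the pixel's ray), 0 where there is no reading), "intrinsics" (3x3 intrinsics, pixels), "camera_from_world" (4x4, takes a point from world to camera coordinates). Camera axes: x right, y down, z forward; pixel columns grow to the right and rows downward; lengths in m; the calibration is good to about 2 mm. A picture is of the moment at which its call begins.
- close_job(): hands the job in, once; it reports no verdict.
Trained networks look in the newest picture that a camera, given by its name, has taken for a name from the list of things; names that differ only in an ending like _2 or _b are one class to them, and where a whole thing is asked for, a point or a joint stands for the part that bears it (a point fixed in the world has none). Each returns a list of dicts, best first, with "p" (0 to 1); they miss things now and then, are a little off and sometimes report something else, mostly with a low value. They report only what shows in the picture. A call takes as long as a camera call. They do not tell look-alikes from the thing itself.
- outline_of(camera, query): "region" (384x512 bool, what is visible of it) and "centre" ([column, row] in pixels, amid what is visible of it).
The state is a dict: "t": time; "joint_pos": joint angles; "dq": joint speeds; "tau": joint torques, N m; "tool_pos": TCP position; "eef_rot": TCP orientation; "force": force on the tool from outside, world axes, zero at the start; "wrist_torque": the same for the moment, N m; "opening": finger opening in m.
Only numpy, scipy, OpenCV 4.12 (cv2) and the standard library are available. Lean on these libraries where they do the work, as an engineer would, in place of code of your own. Each camera call takes 0.05 s, during which the arm holds its last target. There are 200 camera calls.

### The job

Open the wide, low steel canister: take its wooden stopper by the flat grip and, while it is still in the neck, rock it about ten degrees to the robot's left and then as far to the right as you ease it up and out. Lower the stopper into the shallow cardboard tray and let go of it there; do not drop it in. Leave the stopper of the slim, tall canister alone.

Things in the scene. Friction and masses are not known exactly. Their poses are not given: they have to be found in the camera images.
- stopper_centre (a point): Half-way up the wide canister's wooden stopper (77 mm tall, 60 g), z up it. From the foot: tapered plug 30 long, 24 to 33 across; round collar 42 across, 5 thick; flat upright grip 50 (x) by 20 (y) by 42 tall. Grip spans -3.5 to +38.5 mm from this point; pinch it across y. Seated: collar on the rim, this point 8.5 mm above it, x away from the robot within 20 degrees.
- wide: The wide low steel canister, fixed (110 mm across; neck 52). Origin at its underside; rim 88 mm above. z up, y to the robot's left, axes as the seated stopper's. Sprung rubber pads in the 38 mm bore grip the plug: a straight pull takes 10 to 15 N, falling to nothing 20 mm up; plug clear of the rim at 30 mm up. Raised 3 to 6 mm, it can lean 10 degrees each way about the mouth.
- tray_in (a point): Centre of the inner floor of the shallow cardboard tray, 160 x 160 mm outside, 28 mm high, walls and floor 4 mm thick, open above; fixed to the table; z up. The stopper may stand or lie in it.
- other_centre (a point): Half-way up the identical stopper seated in the slim tall steel canister (58 mm across, 112 mm high, fixed to the table). To be left alone; its top is 159 mm above the table, the tallest thing near the work.
Things that resemble listed ones, but are neither listed nor needed, are in the scene too. Of the things that look like the part that bears tray_in, the smaller one is meant.

How it is judged:
By the outcome, as a careful person would: the job done as asked, in the order asked, and still so for the second after the job is handed in, with the robot touching nothing.
It also fails if it takes over 51 s, if anything falls off the work surface, if the arm or the gripper's body presses on something with over 40 N, if the wrist force passes 120 N, or if a joint passes its speed limit or range.

## Working session

There is one attempt and no reset: what is moved stays moved. The work goes in short steps, Python scripts to look and compute and a shell command to move; the robot and the scene stay as the last step left them, time stands still between calls to the robot, and variables do not carry over. Pictures are saved under pics/ and viewed, on a budget of 10 in all, crops included, one or two more only if the job needs it, and the job is handed in when it is done.

```bash
mkdir -p pics
cat > h.py <<'E'
import numpy as np, cv2
from rig import get_obs, get_image, close_job, outline_of
def pts(im):
    z=im["z_map"];K=im["intrinsics"];v,u=np.mgrid[:384,:512]
    P=np.stack([(u-K[0,2])/K[0,0]*z,(v-K[1,2])/K[1,1]*z,z,np.ones_like(z)],-1)
    W=P@np.linalg.inv(im["camera_from_world"]).T
    W=W[...,:3].copy();W[z<=0]=np.nan
    return W
E
python3 - <<'E'
from h import *
ims=[]
print(get_obs())
for c in("top","side"):
    im=get_image(c);W=pts(im);pic=im["img"].copy()
    print(c,"campos",np.linalg.inv(im["camera_from_world"])[:3,3].round(3))
    for q in("stopper_centre","wide","tray_in","other_centre"):
        for d in outline_of(c,q)[:4]:
            r=d["region"];w=W[r];w=w[~np.isnan(w[:,0])]
            if len(w)==0: print(q,d["p"],d["centre"]);continue
            top=w[w[:,2]>np.percentile(w[:,2],97)-.006]
            print(q,round(d["p"],2),np.round(d["centre"]),r.sum(),"med",np.median(w,0).round(3),"top",top.mean(0).round(3),"min",np.percentile(w,2,0).round(3),"max",np.percentile(w,98,0).round(3))
    ims.append(pic)
cv2.imwrite("pics/a.png",cv2.resize(np.vstack(ims),(400*1,600)) )
cv2.imwrite("pics/top1.png",ims[0]);cv2.imwrite("pics/side1.png",ims[1])
E
```

```text
{'t': 0.0, 'joint_pos': array([ 1.00120649e+00,  2.59355991e-01,  1.53608001e+00, -8.15035412e-06,
        1.34800083e+00, -2.02793834e-01]), 'dq': array([-1.22687884e-05,  5.30036859e-04, -3.90198314e-04, -1.42329771e-03,
       -8.81693191e-04, -1.90620078e-03]), 'tau': array([ 2.35499589e-03, -4.37301278e+01, -2.84013247e+01,  7.22289830e-02,
        4.12973121e-02, -9.20145794e-05]), 'tool_pos': array([0.19691991, 0.51295114, 0.21781196]), 'eef_rot': array([-3.14122901e+00,  1.80798163e-03,  1.20400246e+00]), 'force': array([ 0.69403623, -0.19816861,  0.25794297]), 'wrist_torque': array([ 0.01834818, -0.00191374, -0.04162256]), 'opening': 0.09291254374720183}
top campos [0.371 0.011 1.104]
stopper_centre 0.76 [150. 129.] 288 med [0.572 0.255 0.132] top [0.573 0.261 0.135] min [0.55  0.243 0.089] max [0.596 0.272 0.137]
wide 0.97 [162. 137.] 1018 med [0.559 0.245 0.046] top [0.567 0.247 0.088] min [0.522 0.209 0.016] max [0.623 0.31  0.089]
tray_in 0.83 [355. 145.] 3361 med [ 0.548 -0.281  0.004] top [ 0.543 -0.278  0.027] min [ 0.468 -0.358 -0.001] max [ 0.626 -0.197  0.029]
tray
[... 278 characters left out ...]
campos [ 0.189 -0.728  0.617]
stopper_centre 0.71 [283. 120.] 300 med [0.574 0.253 0.116] top [0.578 0.256 0.134] min [0.552 0.242 0.091] max [0.597 0.263 0.136]
wide 0.76 [282. 144.] 1063 med [0.564 0.234 0.044] top [0.571 0.244 0.086] min [0.524 0.206 0.002] max [0.626 0.292 0.088]
tray_in 0.95 [218. 331.] 15521 med [ 0.256 -0.277  0.006] top [ 0.25  -0.298  0.038] min [ 0.138 -0.398  0.004] max [ 0.372 -0.149  0.04 ]
tray_in 0.82 [372. 289.] 6607 med [ 0.552 -0.283  0.005] top [ 0.549 -0.288  0.027] min [ 0.466 -0.363  0.002] max [ 0.63  -0.198  0.029]
other_centre 0.96 [309. 162.] 492 med [ 0.54  -0.015  0.141] top [ 0.542 -0.009  0.159] min [ 0.519 -0.025  0.114] max [0.567 0.002 0.16 ]
```

View pics/top1.png

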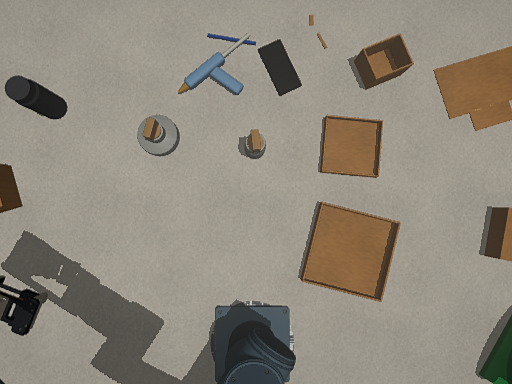

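View pics/side1.png

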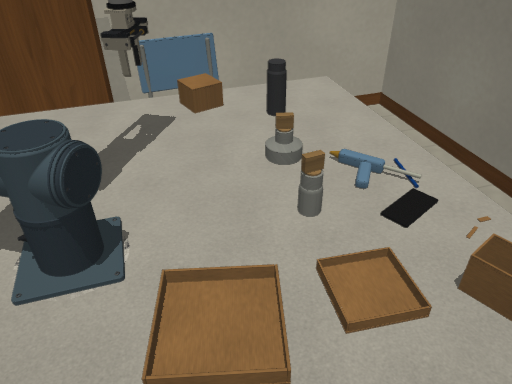

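The pictures show the wide canister at top (158,135) with its stopper near (153,129). The slim canister is at (254,141) and the smaller tray at (351,146). Next I refine the grip's yaw and position.

Run:
```python
from h import *
for c in("top","side"):
    im=get_image(c);W=pts(im)
    def fit(m,n):
        p=W[m][:,:2];
        if len(p)<6: print(c,n,len(p));return
        r=cv2.minAreaRect((p*1000).astype(np.float32)); print(c,n,len(p),np.round(r[0],1),np.round(r[1],1),round(r[2],1),"z",np.median(W[m][:,2]).round(4))
        d=p-p.mean(0);e=np.linalg.eigh(d.T@d)[1][:,1];print("   pca",np.degrees(np.arctan2(e[1],e[0]))%180)
    near=(abs(W[...,0]-.565)<.08)&(abs(W[...,1]-.25)<.08);z=W[...,2]
    fit(near&(z>.131),"griptop"); fit(near&(z>.097)&(z<.131),"gripside")
    p=W[near&(z>.02)&(z<.05)];
    # canister circle by body shoulder
    pm=W[near&(z>.01)&(z<.095)]
    h,e=np.histogram(pm[:,2],bins=17,range=(.01,.095));print(h)
    for a,b in((.01,.06),(.08,.091)):
        q=pm[(pm[:,2]>a)&(pm[:,2]<b)][:,:2]
        ci,r=cv2.minEnclosingCircle((q*1000).astype(np.float32));print(a,b,len(q),np.round(ci,1),round(r,1))
    # seen outline of grip
    s=[d for d in outline_of(c,"stopper_centre") if d["p"]>.4]
    for d in s: 
        if c=="top":
          cn=max(cv2.findContours(d["region"].astype(np.uint8),0,2)[0],key=len); print(d["centre"],cv2.minAreaRect(cn))
    x0,y0=(130,105) if c=="top" else (250,90)
    cv2.imwrite(f"pics/crop_{c}.png",cv2.resize(im["img"][y0:y0+75,x0:x0+75],None,fx=5,fy=5,interpolation=2))
a=[cv2.imread(f"pics/crop_{c}.png") for c in("top","side")];cv2.imwrite("pics/crop.png",np.hstack(a))
```

```text
top griptop 162 [574.3 261.5] [20.  49.3] 75.1 z 0.1352
   pca 166.14481265455387
top gripside 87 [568.7 253.2] [19.9 52.3] 55.6 z 0.1138
   pca 157.87600142253456
[ 12  18  12  17  20  46 266 398 123  12  16   6  13   6  20  45  47]
0.01 0.06 924 [574.8 260.9] 55.5
0.08 0.091 72 [574.4 262. ] 26.2
[150.2, 129.8] ((152.42453002929688, 128.76414489746094), (16.895347595214844, 21.56560516357422), 15.945394515991211)
side griptop 71 [576.9 260.1] [24.4 49.4] 77.7 z 0.135
   pca 168.41606947392287
side gripside 211 [572.9 254.1] [21.4 52.6] 58.1 z 0.1139
   pca 160.63219585773444
[ 55  49  61  52  61  56 152 184  76  26  27  28  28  32  25  44  40]
0.01 0.06 772 [575.3 258. ] 55.8
0.08 0.091 76 [574.7 256.1] 25.1
```

View pics/crop.png

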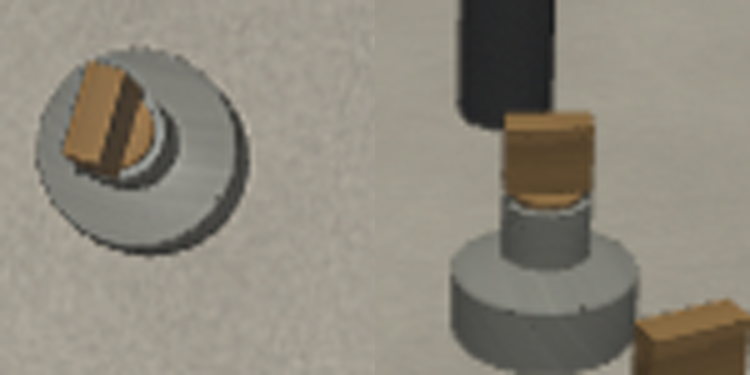

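The crop shows the grip's long face tilted about -14° from x on both views, with the stopper coaxial with the neck. Next I compute the approach.

```bash
cat >> h.py <<'E'
from scipy.spatial.transform import Rotation as R
def delta(p,rpy):
    o=get_obs();A=R.from_euler("xyz",o["eef_rot"]);B=R.from_euler("xyz",rpy)
    print("shift",A.inv().apply(np.array(p)-o["tool_pos"]).round(4),"turn",(A.inv()*B).as_rotvec().round(4))
E
python3 -c "
from h import *
delta([.575,.2605,.2],[np.pi,0,1.327])"
```

```text
shift [-0.1006  0.4433  0.0187] turn [ 0.00e+00 -1.00e-04 -1.23e-01]
```

```bash
python3 -m pendant '[[[-0.005,0.022,0.001],[0,0,-0.006],0.06],[[-0.014,0.062,0.002],[0,0,-0.02],0.06],[[-0.024,0.106,0.004],[0,0,-0.03],0.06],[[-0.034,0.150,0.006],[0,0,-0.04],0.06],[[-0.044,0.194,0.008],[0,0,-0.05],0.06],[[-0.054,0.238,0.010],[0,0,-0.065],0.06],[[-0.064,0.282,0.012],[0,0,-0.08],0.06],[[-0.074,0.326,0.014],[0,0,-0.09],0.06],[[-0.084,0.370,0.016],[0,0,-0.10],0.06],[[-0.093,0.410,0.018],[0,0,-0.12],0.06]]' 20
python3 -c "
from h import *
delta([.575,.2605,.15],[np.pi,0,1.327])"
```

```text
t: 1.7
tool_pos: [0.5483, 0.2781, 0.2006]
eef_rot: [3.141, -0.0, 1.324]
force: [0.1, 1.2, 0.0]
opening: 0.0598
shift [-0.0105  0.0301  0.0506] turn [ 0.0003 -0.0001 -0.0031]
```

```bash
python3 -m pendant '[[[-0.003,0.008,0.01],[0,0,-0.003],0.06],[[-0.006,0.018,0.02],[0,0,-0.003],0.06],[[-0.009,0.026,0.03],[0,0,-0.003],0.06],[[-0.0105,0.030,0.04],[0,0,-0.003],0.06],[[-0.0105,0.030,0.047],[0,0,-0.003],0.06],[[-0.0105,0.030,0.05],[0,0,-0.003],0.06],[[-0.0105,0.030,0.05],[0,0,-0.003],0.06],[[-0.0105,0.030,0.05],[0,0,-0.003],0.06],[[-0.0105,0.030,0.05],[0,0,-0.003],0.06],[[-0.0105,0.030,0.05],[0,0,-0.003],0.06]]' 20
python3 - <<'E'
from h import *
delta([.575,.2605,.099],[np.pi,0,1.327])
t=get_image("top")["img"][95:170,105:205];s=get_image("side")["img"][60:185,220:340]
f=lambda a:cv2.resize(a,(400,int(400*a.shape[0]/a.shape[1])),interpolation=2)
t,s=f(t),f(s);t=cv2.copyMakeBorder(t,0,s.shape[0]-t.shape[0],0,0,0)
cv2.imwrite("pics/b.png",np.hstack([t,s]))
E
```

```text
t: 2.7
tool_pos: [0.575, 0.2608, 0.1512]
eef_rot: [3.14, -0.001, 1.327]
force: [0.5, -0.5, 0.1]
opening: 0.0599
shift [-0.0003 -0.      0.0522] turn [ 0.0012 -0.0006  0.0001]
```

View pics/b.png

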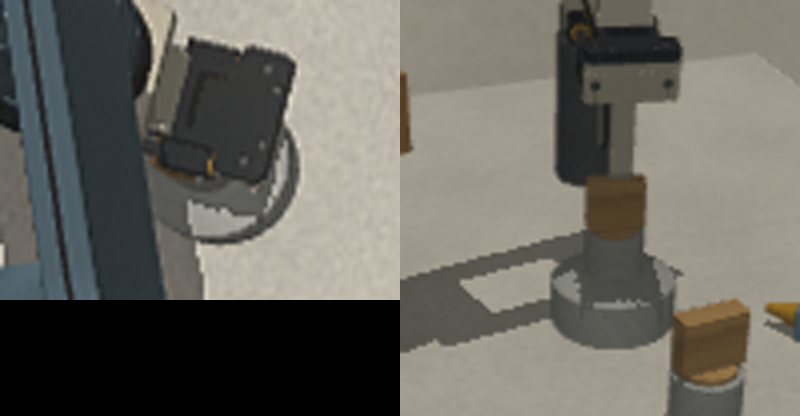

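The picture shows the gripper square over the grip, with the fingers straddling it. I descend and close.

```bash
python3 -m pendant '[[[0,0,0.006],[0,0,0],0.06],[[0,0,0.014],[0,0,0],0.06],[[0,0,0.022],[0,0,0],0.06],[[0,0,0.030],[0,0,0],0.06],[[0,0,0.038],[0,0,0],0.06],[[0,0,0.045],[0,0,0],0.06],[[0,0,0.050],[0,0,0],0.06],[[0,0,0.052],[0,0,0],0.06],[[0,0,0.052],[0,0,0],0.06],[[0,0,0.052],[0,0,0],0.06]]' 20
python3 -m pendant '[[[0,0,0],[0,0,0],0.04],[[0,0,0],[0,0,0],0.03],[[0,0,0],[0,0,0],0.025],[[0,0,0],[0,0,0],0.02],[[0,0,0],[0,0,0],0.01],[[0,0,0],[0,0,0],0],[[0,0,0],[0,0,0],0],[[0,0,0],[0,0,0],0],[[0,0,0],[0,0,0],0],[[0,0,0],[0,0,0],0]]' 40; python3 -c "
from h import *
print(get_obs())"
```

```text
t: 3.8
tool_pos: [0.5753, 0.2607, 0.0993]
eef_rot: [3.14, -0.001, 1.327]
force: [0.5, 0.6, 0.1]
opening: 0.06
t: 4.8
tool_pos: [0.5756, 0.2614, 0.0996]
eef_rot: [3.14, -0.002, 1.327]
force: [2.1, 4.4, 0.3]
opening: 0.0195
{'t': 4.8, 'joint_pos': array([ 2.49572273e-01,  4.96878201e-01,  1.48406477e+00,  8.98847352e-04,
        1.15789255e+00, -1.07777038e+00]), 'dq': array([-8.32302261e-04, -7.38238686e-04,  5.03342204e-04, -1.33445830e-03,
        2.64252184e-05, -8.50242067e-04]), 'tau': array([-2.69534178e+00, -5.35887480e+01, -2.41938025e+01, -1.62151985e+00,
        9.14741736e-01,  2.44477415e-02]), 'tool_pos': array([0.57560193, 0.26136732, 0.09959003]), 'eef_rot': array([ 3.13955415e+00, -2.03098889e-03,  1.32698518e+00]), 'force': array([2.14801833, 4.37240504, 0.29057019]), 'wrist_torque': array([ 1.02012895, -0.18158752,  0.01011416]), 'opening': 0.019530225591679648}
```

```bash
python3 -m pendant '[[[0.0003,0,-0.0005],[0,0,0],0],[[0.0005,0,-0.001],[0,0,0],0],[[0.001,0,-0.0017],[0,0,0],0],[[0.001,0,-0.0024],[0,0,0],0],[[0.001,0,-0.003],[0,0,0],0],[[0.001,0,-0.0037],[0,0,0],0],[[0.001,0,-0.0044],[0,0,0],0],[[0.001,0,-0.005],[0,0,0],0],[[0.001,0,-0.005],[0,0,0],0],[[0.001,0,-0.005],[0,0,0],0]]' 40
python3 - <<'E'
from h import *
im=get_image("side");o=get_obs();print(o["force"],o["wrist_torque"]);W=pts(im)
for d in outline_of("side","stopper_centre"):
    w=W[d["region"]];print(d["p"],d["centre"],np.nanpercentile(w,[2,50,98],axis=0).round(4))
cv2.imwrite("pics/c.png",cv2.resize(im["img"][85:165,240:320],None,fx=6,fy=6,interpolation=2))
E
```

```text
t: 5.8
tool_pos: [0.575, 0.2619, 0.1044]
eef_rot: [3.141, -0.001, 1.327]
force: [-1.2, -1.9, -11.9]
opening: 0.0195
[ -0.46360761  -2.90426207 -11.7868787 ] [-0.53534592  0.2681345   0.01301695]
0.6 [289.0, 120.6] [[0.5523 0.2419 0.0878]
 [0.5739 0.2511 0.1153]
 [0.5993 0.2701 0.1409]]
```

View pics/c.png

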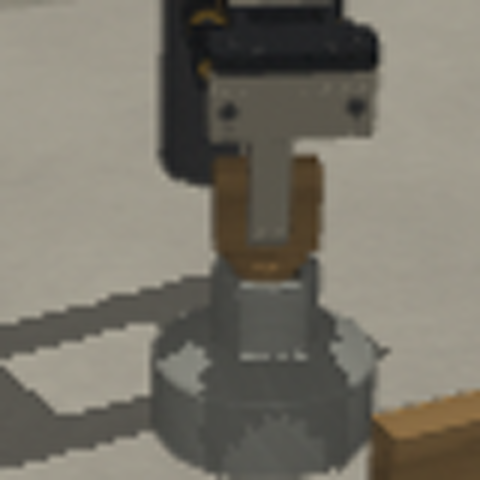

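Raised about 5 mm with the stopper following (top 0.141) and a 12 N pull. Next I rock left about the mouth.

```bash
python3 -m pendant '[[[0.0003,0,0],[0,-0.02,0],0],[[0.0007,0,0],[0,-0.045,0],0],[[0.0011,0,0],[0,-0.07,0],0],[[0.0016,0,0.0001],[0,-0.095,0],0],[[0.002,0,0.0001],[0,-0.12,0],0],[[0.0023,0,0.0002],[0,-0.145,0],0],[[0.0026,0,0.0002],[0,-0.16,0],0],[[0.0029,0,0.0002],[0,-0.175,0],0],[[0.0029,0,0.0002],[0,-0.178,0],0],[[0.0029,0,0.0002],[0,-0.178,0],0]]' 40
python3 - <<'E'
from h import *
o=get_obs();print(o["force"],o["wrist_torque"]);z=R.from_euler("xyz",o["eef_rot"]).as_matrix()[:,2]
print("tilt",np.degrees(np.arccos(-z[2])),z)
E
```

```text
t: 6.9
tool_pos: [0.5768, 0.2663, 0.1054]
eef_rot: [3.138, 0.175, 1.327]
force: [-1.4, 5.0, 3.8]
opening: 0.0198
[-1.41838925  4.96839671  3.80454896] [ 1.44249484  0.2078243  -0.07986002]
tilt 10.004531643916351 [-0.03887568 -0.16932049 -0.98479402]
```

Run:
```python
from h import *
a=get_image("side");b=get_image("top")
s=cv2.resize(a["img"][85:165,240:320],(400,400),interpolation=2);t=cv2.resize(b["img"][100:170,125:195],(400,400),interpolation=2)
cv2.imwrite("pics/d.png",np.hstack([s,t]))
W=pts(a)
for d in outline_of("side","stopper_centre")[:1]:
    w=W[d["region"]];w=w[~np.isnan(w[:,0])]
    for l in np.arange(.09,.145,.006):
        q=w[abs(w[:,2]-l)<.003]
        if len(q):print(l.round(3),len(q),np.percentile(q[:,1],[5,50,95]).round(4),np.median(q[:,0]).round(4))
```

```text
0.09 21 [0.2455 0.2506 0.2614] 0.571
0.096 10 [0.2443 0.2482 0.2584] 0.5758
0.102 46 [0.2443 0.253  0.2607] 0.5733
0.108 24 [0.2502 0.2584 0.2642] 0.5666
0.114 19 [0.2512 0.2587 0.2641] 0.5649
0.12 18 [0.2515 0.2566 0.2656] 0.5887
0.126 20 [0.2537 0.2625 0.2682] 0.5637
0.132 17 [0.2553 0.2582 0.2665] 0.5907
0.138 18 [0.256  0.26   0.2685] 0.5915
0.144 9 [0.2567 0.264  0.267 ] 0.5936
```

View pics/d.png

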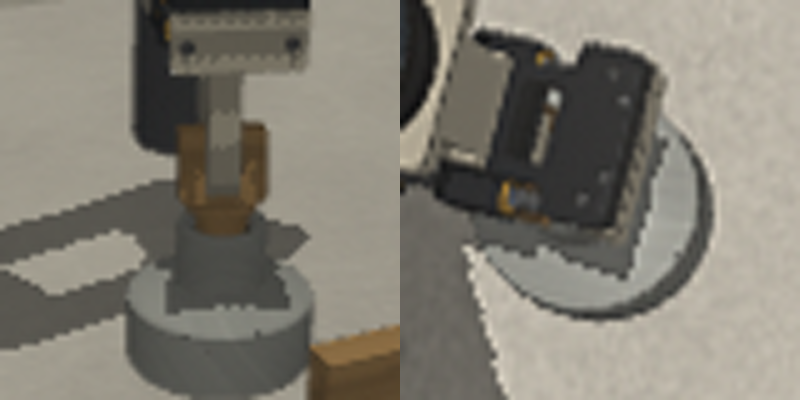

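The stopper leans about 10° left with the tool, still in the neck. Next, over to the right.

Run:
```python
from h import *
U=R.from_euler("xyz",[np.pi,0,1.327])
for th in(-.09,0,.09,.178):
    T=U*R.from_rotvec([0,th,0]);pv=np.array([.575,.261,.088]);h=.0175+(th+.178)/.356*.001
    print(th,pv-T.as_matrix()[:,2]*h);delta(pv-T.as_matrix()[:,2]*h,T.as_euler("xyz"))
```

```text
-0.09 [0.57538504 0.26254792 0.10567536]
shift [-0.0039 -0.0005  0.0004] turn [ 0.0031  0.0842 -0.    ]
0 [0.575 0.261 0.106]
shift [-0.0056 -0.0005  0.0004] turn [3.100e-03 1.742e-01 1.000e-04]
0.09 [0.57460399 0.25940798 0.10617893]
shift [-0.0072 -0.0005  0.0005] turn [3.100e-03 2.642e-01 2.000e-04]
0.178 [0.5742093  0.25782123 0.1062077 ]
shift [-0.0088 -0.0005  0.0007] turn [0.0031 0.3522 0.0004]
```

```bash
python3 -m pendant '[[[-0.001,0,0],[0,0.03,0],0],[[-0.002,0,0],[0,0.065,0],0],[[-0.003,0,0.0001],[0,0.10,0],0],[[-0.004,0,0.0001],[0,0.135,0],0],[[-0.005,0,0.0002],[0,0.17,0],0],[[-0.0056,0,0.0003],[0,0.205,0],0],[[-0.0064,0,0.0004],[0,0.24,0],0],[[-0.007,0,0.0005],[0,0.275,0],0],[[-0.0077,0,0.0006],[0,0.31,0],0],[[-0.008,0,0.0007],[0,0.335,0],0]]' 40;  python3 - <<'E'
from h import *
o=get_obs();print(o["force"],o["wrist_torque"]);z=R.from_euler("xyz",o["eef_rot"]).as_matrix()[:,2]
print("tilt",np.degrees(np.arccos(-z[2])),z)
U=R.from_euler("xyz",[np.pi,0,1.327]);pv=np.array([.575,.261,.088])
for th,h in((.178,.0185),(.09,.026),(0,.034)):
    T=U*R.from_rotvec([0,th,0])
    print(th,h);delta(pv-T.as_matrix()[:,2]*h,T.as_euler("xyz"))
E
```

```text
t: 8.05
tool_pos: [0.5749, 0.2565, 0.1067]
eef_rot: [3.137, -0.161, 1.327]
force: [-2.9, -3.1, 4.6]
opening: 0.0196
[-2.85899927 -3.10067187  4.57593998] [-0.90746771  0.59416374  0.0274732 ]
tilt 9.242154951515923 [ 0.04288117  0.1547771  -0.98701837]
0.178 0.0185
shift [ 0.0011 -0.001   0.0007] turn [ 0.0043  0.0167 -0.0001]
0.09 0.026
shift [ 0.0032 -0.001  -0.0068] turn [ 0.0042 -0.0713 -0.0003]
0 0.034
shift [ 0.0068 -0.001  -0.0144] turn [ 0.0042 -0.1613 -0.0005]
```

```bash
python3 -m pendant '[[[0,0,0.0003],[0,0.01,0],0],[[0,0,0.0003],[0,0.017,0],0],[[0,0,0.0003],[0,0.017,0],0],[[0,0,0.0003],[0,0.017,0],0],[[0.0003,0,-0.0005],[0,0.017,0],0],[[0.001,0,-0.0015],[0,0,0],0],[[0.0018,-0.0005,-0.003],[0,-0.02,0],0],[[0.0025,-0.001,-0.0045],[0,-0.045,0],0],[[0.0032,-0.001,-0.006],[0,-0.07,0],0],[[0.004,-0.001,-0.0075],[0,-0.09,0],0]]' 40;  python3 - <<'E'
from h import *
o=get_obs();print(o["force"],o["wrist_torque"])
for z in(.128,.200): delta([.575,.261,z],[np.pi,0,1.327])
E
```

```text
t: 9.05
tool_pos: [0.5744, 0.2598, 0.1143]
eef_rot: [3.138, -0.069, 1.327]
force: [1.6, -0.4, -8.7]
opening: 0.0199
[ 1.64164682 -0.42119042 -8.65732882] [-0.2861355  -0.22131518 -0.03005357]
shift [ 0.0023  0.0003 -0.0135] turn [ 0.0036 -0.0689 -0.    ]
shift [ 0.0072  0.0006 -0.0854] turn [ 0.0036 -0.0689 -0.    ]
```

```bash
python3 -m pendant '[[[0.0003,0,-0.0015],[0,-0.01,0],0],[[0.0007,0,-0.003],[0,-0.025,0],0],[[0.001,0,-0.0045],[0,-0.04,0],0],[[0.0014,0,-0.0065],[0,-0.055,0],0],[[0.0018,0,-0.009],[0,-0.069,0],0],[[0.0022,0,-0.0115],[0,-0.069,0],0],[[0.0025,0,-0.014],[0,-0.069,0],0],[[0.003,0,-0.018],[0,-0.069,0],0],[[0.0035,0,-0.023],[0,-0.069,0],0],[[0.004,0,-0.028],[0,-0.069,0],0]]' 40;  python3 - <<'E'
from h import *
o=get_obs();print(o["force"],o["wrist_torque"])
delta([.575,.261,.26],[np.pi,0,1.327])
E
```

```text
t: 10.05
tool_pos: [0.5748, 0.2617, 0.1431]
eef_rot: [3.138, -0.0, 1.327]
force: [-0.6, 0.9, -0.8]
opening: 0.0198
[-0.62866149  0.87787306 -0.8346491 ] [ 0.01411928 -0.00291008  0.01457792]
shift [-0.0006  0.0007 -0.1169] turn [ 0.0036 -0.     -0.0004]
```

Out with no load left. I raise it and cross to the tray.

```bash
python3 -m pendant '[[[0,0,-0.007],[0,0,0],0],[[0,0,-0.02],[0,0,0],0],[[0,0,-0.035],[0,0,0],0],[[0,0,-0.05],[0,0,0],0],[[0,0,-0.066],[0,0,0],0],[[0,0,-0.082],[0,0,0],0],[[0,0,-0.097],[0,0,0],0],[[0,0,-0.108],[0,0,0],0],[[0,0,-0.115],[0,0,0],0],[[0,0,-0.117],[0,0,0],0]]' 40;  python3 - <<'E'
from h import *
import time
im=get_image("side");W=pts(im);o=get_obs();print(o["tool_pos"])
for d in outline_of("side","stopper_centre"):
    w=W[d["region"]];print(d["p"],d["centre"],np.nanpercentile(w,[1,50,99],axis=0).round(4))
delta([.548,-.279,.26],[np.pi,0,1.327])
cv2.imwrite("pics/e.png",im["img"])
E
```

```text
t: 11.05
tool_pos: [0.5747, 0.2618, 0.2612]
eef_rot: [3.137, -0.001, 1.327]
force: [0.4, 0.2, -1.7]
opening: 0.0199
[0.57458    0.26181511 0.26073673]
0.74 [285.5, 69.3] [[0.5506 0.2417 0.222 ]
 [0.5725 0.2513 0.2628]
 [0.5981 0.2659 0.2973]]
0.55 [283.6, 144.4] [[0.5235 0.2058 0.0033]
 [0.567  0.2353 0.0453]
 [0.6255 0.2911 0.0888]]
shift [-5.311e-01  1.052e-01  4.000e-04] turn [ 0.0035  0.     -0.0005]
```

View pics/e.png

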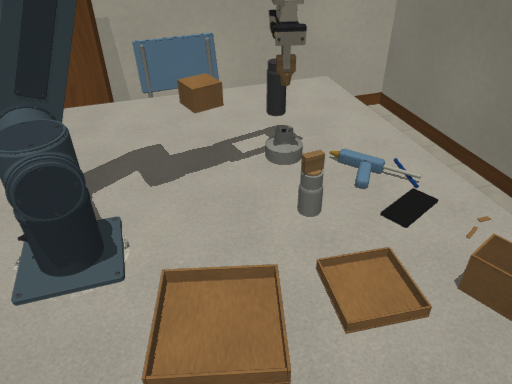

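The stopper is held upright at (286,70), its foot about 0.04 m below the TCP. The wide canister is open.

```bash
python3 -m pendant '[[[-0.01,0.002,0],[0,0,0],0],[[-0.03,0.006,0],[0,0,0],0],[[-0.06,0.012,0],[0,0,0],0],[[-0.095,0.019,0],[0,0,0],0],[[-0.13,0.026,0],[0,0,0],0],[[-0.165,0.033,0],[0,0,0],0],[[-0.20,0.04,0],[0,0,0],0],[[-0.235,0.047,0],[0,0,0],0],[[-0.27,0.054,0],[0,0,0],0],[[-0.305,0.06,0],[0,0,0],0]]' 40 
python3 -c "
from h import *
delta([.548,-.279,.25],[np.pi,0,1.327])"
```

```text
t: 12.15
tool_pos: [0.5579, -0.0507, 0.2595]
eef_rot: [3.139, 0.0, 1.326]
force: [0.3, 0.7, -0.6]
opening: 0.0198
shift [-0.2239  0.0457  0.0097] turn [ 0.0022  0.0003 -0.0008]
```

```bash
python3 -m pendant '[[[-0.03,0.006,0],[0,0,0],0],[[-0.06,0.012,0],[0,0,0],0],[[-0.09,0.018,0],[0,0,0],0],[[-0.12,0.025,0],[0,0,0],0],[[-0.15,0.031,0.002],[0,0,0],0],[[-0.18,0.037,0.004],[0,0,0],0],[[-0.203,0.042,0.006],[0,0,0],0],[[-0.217,0.045,0.009],[0,0,0],0],[[-0.223,0.0455,0.010],[0,0,0],0],[[-0.224,0.0457,0.010],[0,0,0],0]]' 40 
python3 -m pendant '[[[0,0,0.008],[0,0,0],0],[[0,0,0.024],[0,0,0],0],[[0,0,0.044],[0,0,0],0],[[0,0,0.066],[0,0,0],0],[[0,0,0.088],[0,0,0],0],[[0,0,0.110],[0,0,0],0],[[0,0,0.130],[0,0,0],0],[[0,0,0.146],[0,0,0],0],[[0,0,0.156],[0,0,0],0],[[0,0,0.160],[0,0,0],0]]' 40
python3 - <<'E'
from h import *
im=get_image("side");W=pts(im);print(get_obs()["tool_pos"])
for d in outline_of("side","stopper_centre"):
    w=W[d["region"]];print(d["p"],d["centre"],np.nanpercentile(w,[1,50,99],axis=0).round(4))
delta([.548,-.279,.047],[np.pi,0,1.327])
cv2.imwrite("pics/f.png",cv2.resize(im["img"][200:350,280:480],None,fx=3,fy=3))
E
```

```text
t: 13.15
tool_pos: [0.5475, -0.2792, 0.2489]
eef_rot: [3.141, -0.001, 1.326]
force: [-0.6, 0.8, -0.3]
opening: 0.0198
t: 14.15
tool_pos: [0.5473, -0.2778, 0.0877]
eef_rot: [-3.141, -0.001, 1.327]
force: [-0.6, -0.1, -0.5]
opening: 0.0199
[ 0.54731894 -0.27808796  0.08785289]
shift [-0.0004  0.0004  0.0417] turn [ 0.0004 -0.0008 -0.0008]
```

View pics/f.png

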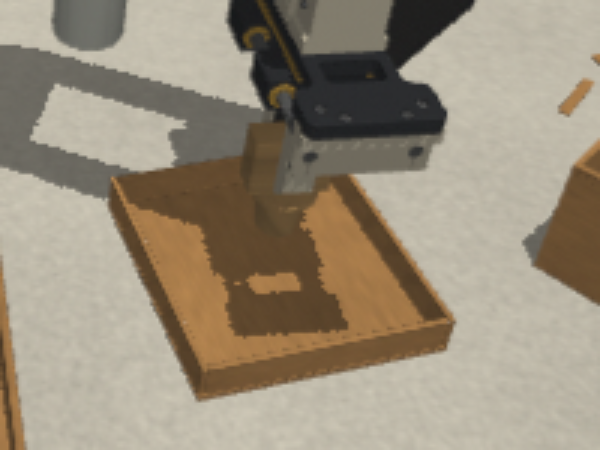

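The stopper is upright over the middle of the small tray. I lower it and watch the force.

```bash
python3 -m pendant '[[[0,0,0.004],[0,0,0],0],[[0,0,0.010],[0,0,0],0],[[0,0,0.017],[0,0,0],0],[[0,0,0.024],[0,0,0],0],[[0,0,0.030],[0,0,0],0],[[0,0,0.034],[0,0,0],0],[[0,0,0.037],[0,0,0],0],[[0,0,0.038],[0,0,0],0],[[0,0,0.039],[0,0,0],0],[[0,0,0.039],[0,0,0],0]]' 40 
python3 -m pendant '[[[0,0,0.0005],[0,0,0],0],[[0,0,0.001],[0,0,0],0],[[0,0,0.0015],[0,0,0],0],[[0,0,0.002],[0,0,0],0],[[0,0,0.0025],[0,0,0],0],[[0,0,0.003],[0,0,0],0],[[0,0,0.0033],[0,0,0],0],[[0,0,0.0033],[0,0,0],0],[[0,0,0.0033],[0,0,0],0],[[0,0,0.0033],[0,0,0],0]]' 40
```

```text
t: 15.25
tool_pos: [0.5478, -0.2786, 0.0498]
eef_rot: [3.141, -0.001, 1.326]
force: [0.6, -1.1, -1.3]
opening: 0.0196
t: 16.25
tool_pos: [0.5478, -0.2786, 0.0465]
eef_rot: [3.141, -0.001, 1.326]
force: [0.3, -0.2, -1.3]
opening: 0.0199
```

```bash
python3 -m pendant '[[[0,0,0.0003],[0,0,0],0],[[0,0,0.0006],[0,0,0],0],[[0,0,0.0009],[0,0,0],0],[[0,0,0.0012],[0,0,0],0],[[0,0,0.0015],[0,0,0],0],[[0,0,0.0018],[0,0,0],0],[[0,0,0.002],[0,0,0],0],[[0,0,0.002],[0,0,0],0],[[0,0,0.002],[0,0,0],0],[[0,0,0.002],[0,0,0],0]]' 40
```

```text
t: 17.25
tool_pos: [0.5478, -0.2786, 0.0454]
eef_rot: [3.141, -0.0, 1.326]
force: [-2.3, 1.0, 7.1]
opening: 0.02
```

Contact at 7 N. I ease the load off and open slowly.

```bash
python3 -m pendant '[[[0,0,-0.0003],[0,0,0],0.01],[[0,0,-0.0005],[0,0,0],0.015],[[0,0,-0.0005],[0,0,0],0.02],[[0,0,-0.0005],[0,0,0],0.022],[[0,0,-0.0005],[0,0,0],0.025],[[0,0,-0.0005],[0,0,0],0.03],[[0,0,-0.0005],[0,0,0],0.037],[[0,0,-0.0005],[0,0,0],0.044],[[0,0,-0.0005],[0,0,0],0.05],[[0,0,-0.0005],[0,0,0],0.056]]' 5
python3 -m pendant '[[[0,0,-0.003],[0,0,0],0.06],[[0,0,-0.009],[0,0,0],0.06],[[0,0,-0.018],[0,0,0],0.06],[[0,0,-0.030],[0,0,0],0.06],[[0,0,-0.045],[0,0,0],0.06],[[0,0,-0.065],[0,0,0],0.06],[[0,0,-0.09],[0,0,0],0.06],[[0,0,-0.115],[0,0,0],0.06],[[0,0,-0.135],[0,0,0],0.06],[[0,0,-0.15],[0,0,0],0.06]]'
python3 - <<'E'
from h import *
im=get_image("side");W=pts(im);print(get_obs()["force"])
for q in ("stopper_centre","other_centre"):
  for d in outline_of("side",q):
    w=W[d["region"]];print(q,d["p"],d["centre"],np.nanpercentile(w,[1,50,99],axis=0).round(4))
cv2.imwrite("pics/g.png",im["img"])
E
```

```text
t: 18.25
tool_pos: [0.5478, -0.2786, 0.0459]
eef_rot: [3.141, -0.0, 1.326]
force: [0.1, -1.0, -0.0]
opening: 0.0532
t: 19.25
tool_pos: [0.5482, -0.279, 0.1991]
eef_rot: [3.137, 0.001, 1.326]
force: [0.2, 0.2, -0.6]
opening: 0.0602
[ 0.63717049 -0.01322508  1.75752679]
stopper_centre 0.58 [373.9, 272.0] [[ 0.5232 -0.2978  0.0083]
 [ 0.5437 -0.2863  0.0614]
 [ 0.5702 -0.266   0.0825]]
other_centre 0.95 [311.6, 164.7] [[ 0.5179 -0.026   0.1121]
 [ 0.5402 -0.0147  0.1402]
 [ 0.5684  0.0024  0.1605]]
```

View pics/g.png

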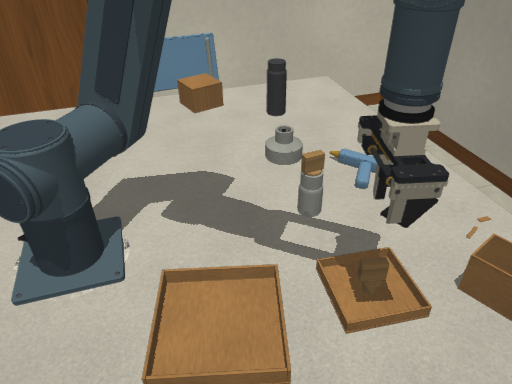

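The stopper stands upright in the small tray at (374,272), top at 0.082. The wide canister is open at (284,135), and the other stopper is still seated at (312,163). The gripper is clear, so I hand in.

```bash
python3 -c "
from h import *
print(close_job())"
```

```text
the job is handed in; nothing more can be done
None
```

The wide canister is open and its stopper is standing in the smaller cardboard tray. I handed the job in at about 19.3 s.

- **Removal:** I took the stopper by its grip at 40 N and raised it about 5 mm against a 12 N pull. I rocked it left to a measured 10.0°, then right to a measured 9.2°. I commanded a further 1° to the right and held it briefly, but did not measure the tilt again before easing it up and out.
- **Placing:** I lowered it until it touched the tray floor at about 7 N, took the load off and opened the fingers slowly.
- **Last checks:** The final picture shows it upright with its top 82 mm above the table, which agrees with it standing on the tray floor. The slim canister's stopper is still seated, and the gripper is about 0.12 m above the placed stopper's top, touching nothing.
- **Disagreements:** The forces I read between moves stayed around 12 N or below. No check failed, apart from the right tilt not being measured again.

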